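# Snap the mirror onto its three-ball kinematic base

### The arm

A 7-joint arm with a two-finger parallel gripper is mounted at the origin on the work surface. World frame = base frame: x ahead of the robot, y to its left, z up, the work surface at z = 0. Lengths are in m, angles in rad, forces in N, time in s.
With the tool pointing down it reaches from about 0.4 to 0.85 m from the base axis. Payload 6.9 kg.
Tool frame: the origin (TCP) lies at the centre of the arm's flange, where the gripper is bolted on; the fingertips stand 173 mm ahead of it and the grasp point (between the pads) lies 155 mm ahead of it; z points along the fingers, y is the direction in which the jaws open and shut (so a half turn about z gives the same grasp; the last joint's range is limited). The gripper opens to 85 mm and grips with 20 to 120 N. Pads are 22 mm wide; open, the fingers measure 114 mm over their backs; the gripper's body (76 mm by 85 mm) begins 54 mm behind the grasp point. The pads swing forward as they close: fully open they stand 13 mm farther back than shut.
Start: joints at [-1.022, 0.507, -0.238, 1.5, 0.126, 1.149, -0.155], TCP at [0.268, 0.565, 0.405] pointing down, gripper open.
Joint ranges: [-3.08, 3.08], [-0.24, 2.05], [-1.43, 1.35], [0, 2.5], [-1.52, 4.66], [0.17, 1.96], [-2.89, 2.89]. Speed limits (rad/s): [2.39, 2.39, 3.14, 3.14, 3.14, 3.14, 3.14].

### API

Orientations are given as a rotation vector (axis times angle).
In Python, from plant import robot, imaging, boxes_of, cut_out gives the robot as it stands.
- The arm moves only by the shell command python3 -m crank 'ROWS' [OPENING] [FORCE]. ROWS is JSON, a list that holds one entry, the list of rows, each a list of 4 numbers: the shift along the tool's x, y, z in cm, then the turn about the tool's z in rad. In form: [[[tx, ty, tz, twist], ...]]. A call has 1 to 12 rows; each row shifts and turns the commanded pose from where the row before left it, along the tool's axes as they then stand; what a row does not reach is not made up. A row lasts 1/8 s, in which the tool goes at most 62.5 mm and 10.7 degrees, less where a joint would pass 70% of its speed; a pose out of reach is approached as far as the arm can. A call with a gripper value outside its range is refused whole. OPENING is the finger opening in cm, from 0 to 8.54, set as the call begins (- or left out, the last holds). The fingers move at their own pace and stop on an object; FORCE is the grip in N (left out, the last holds). Time passes only in rows, so rows that do not move let the fingers close. It gives the time, the measured TCP pose, the force and the opening at its end, in the units of the state.
- robot.state(): the state, without advancing time (a new reading comes with each control period).
- imaging.camera(name): name is "scene" or "top" or "wrist"; returns a dict with "frame" (400x640x3 uint8, blue, green, red), "z_map" (400x640 float32, m along the optical axis (not along the pixel's ray), 0 where there is no reading), "fx", "fy", "cx", "cy" (pixels), "R" (3x3) and "t" (3): a world point X has camera coordinates R X + t; the wrist camera has in their place "tool_from_camera" (4x4, takes a point from camera to tool coordinates, whose origin is the TCP and whose axes are the flange's). Camera axes: x right, y down, z forward; pixel columns grow to the right and rows downward; lengths in m; the calibration is good to about 2 mm. A picture is of the moment at which its call begins: read the wrist's pose just before it.
- robot.sign_off(): hands the job in, once; it reports no verdict.
Trained networks look in the newest picture that a camera, given by its name, has taken for a name from the list of things; names that differ only in an ending like _2 or _b are one class to them, and where a whole thing is asked for, a point or a joint stands for the part that bears it (a point fixed in the world has none). Each returns a list of dicts, best first, with "conf" (0 to 1); they miss things now and then, are a little off and sometimes report something else, mostly with a low value. They report only what shows in the picture. A call takes as long as a camera call. They do not tell look-alikes from the thing itself.
- boxes_of(label, camera): "at" ([x, y, z] in m, in world coordinates, good to about 4 mm: the middle of the surface that is visible of it).
- cut_out(label, camera): "region" (400x640 bool, what is visible of it).
The state is a dict: "t": time; "joint_positions": joint angles; "qd": joint speeds; "joint_torque": joint torques, N m; "tool_pos": TCP position; "ee_rot": TCP orientation; "wrist_force": force on the tool from outside, world axes, zero at the start; "wrist_torque": the same for the moment, N m; "width": finger opening in m.
Only numpy, scipy, OpenCV 4.12 (cv2) and the standard library are available. Lean on these libraries where they do the work, as an engineer would, in place of code of your own. Each camera call takes 0.05 s, during which the arm holds its last target.

### The job

On the lab bench, take the mirror plate (not the lens plate, which stays where it is), set it on the three balls of the kinematic base with the mirror facing the base's pointed nose, and press it down until the sprung rollers snap over its rim and pull it fully home. Then let go.

Things in the scene. Friction and masses are not known exactly. Their poses are not given: they have to be found in the camera images.
- mirror_grip (a point): Grip point in the upright stem of the loose mirror plate, on its axis, 46 mm above the plate's underside, 19 mm below the stem's top. Stem 24 mm (x) by 18 mm (y): pinch across y from above. Below it an aluminium disc, 100 mm across, top 19 mm above the underside. x points to the mirror, z up. About 0.36 kg. Under the disc 3 pairs of radial rods, at 0, 120, -120 deg from x; a ball fits in each.
- mirror_face (a point): Centre of the reflecting face of the square, black-framed mirror (56 mm wide, 52 mm high, top 71 mm above the plate's underside) that stands on the same disc: 38 mm along the plate's x from mirror_grip, same height, same axes. The mirror faces +x.
- optic_base: Fixed slab 110 (x) by 200 mm, pointed nose to +x; origin under its centre, on the bench. 3 balls 32 mm out, one at the nose; sprung rollers at +-y. Plate goes on centred, its x along the base's x. It meets the rollers 19 mm above home: press 5 to 12 N for 8 mm (its weight won't do); they pull it the last 10 mm. Home: underside 21 mm, mirror_grip 67 mm above the origin. Parts up to 60 mm high.
- lens_grip (a point): The same grip point (46 mm above the underside) in the stem of the lens plate, a bystander to leave alone: the same loose disc and stem, but with a round lens in a ring, 57 mm across, in place of the square mirror. Same axes, x towards the lens.
Things that resemble listed ones, but are neither listed nor needed, are in the scene too. Leave any orange or purple look-alike of the part that bears mirror_grip alone. What is shaped like the optic_base but brown is not meant.

How it is judged:
At the end, for the whole second after the job is handed in: The mirror plate sits home on the base: its grip point within 10 mm of the base's centre line and 63 to 71 mm above the base's origin, upright within 0.08 rad (4.5 degrees), its x axis within 10 degrees of the base's x with the mirror towards the nose, and it stays there (horizontal distance between mirror_grip and optic_base below 0.01 m and z of mirror_grip in the frame of optic_base between 0.063 and 0.071 m and angle between mirror_grip's own z axis and vertical below 0.08 rad and angle between the x axis of mirror_grip and the x axis of optic_base, either way round below 0.175 rad and x of mirror_face in the frame of optic_base above 0.02 m); the robot touches nothing.
It fails at once if the lens plate is moved by more than 30 mm (distance of lens_grip from where it was at the start of the episode above 0.03 m).
It also fails if it takes over 35 s, if anything falls off the work surface, if the arm or the gripper's body presses on something with over 40 N, if the wrist force passes 120 N, or if a joint passes its speed limit or range.

## Working session

There is one attempt and no reset: what is moved stays moved. The work goes in short steps, Python scripts to look and compute and a shell command to move; the robot and the scene stay as the last step left them, time stands still between calls to the robot, and variables do not carry over. Pictures are saved under pics/ and viewed, and the job is handed in when it is done.

```bash
ls; mkdir -p pics; python3 - <<'E'
from plant import robot, imaging, boxes_of, cut_out
import cv2,numpy as np
s=robot.state();print(s['t'],s['tool_pos'],s['ee_rot'],s['wrist_force'],s['width'])
for c in ['scene','top']:
    d=imaging.camera(c);cv2.imwrite(f'pics/{c}0.png',d['frame']);np.savez(f'{c}0.npz',**d)
    for l in ['mirror_grip','mirror_face','optic_base','lens_grip']:
        for b in boxes_of(l,c):
            p=d['R']@np.array(b['at'])+d['t'];print(c,l,round(b['conf'],2),np.round(b['at'],3),int(d['fx']*p[0]/p[2]+d['cx']),int(d['fy']*p[1]/p[2]+d['cy']))
E
```

```text
pics
0.0 [0.26775043 0.56450818 0.40385646] [-6.89724535e-01 -3.06457398e+00  2.73739659e-03] [ 1.14846215 -0.2579394   0.05097727] 0.08509087435859906
scene mirror_grip 0.76 [ 0.599 -0.05   0.018] 286 248
scene mirror_grip 0.68 [ 0.356 -0.208  0.018] 271 180
scene mirror_grip 0.59 [ 0.491 -0.053  0.027] 303 217
scene mirror_face 0.95 [ 0.485 -0.056  0.032] 303 213
scene mirror_face 0.85 [ 0.604 -0.044  0.024] 287 248
scene mirror_face 0.67 [ 0.359 -0.205  0.014] 272 182
scene optic_base 0.86 [0.34  0.18  0.012] 411 206
scene optic_base 0.59 [0.574 0.219 0.013] 410 273
scene lens_grip 0.61 [ 0.529 -0.242  0.014] 228 213
top mirror_grip 0.98 [ 0.451 -0.062  0.017] 350 203
top mirror_grip 0.9 [ 0.584 -0.051  0.019] 344 144
top mirror_grip 0.67 [ 0.353 -0.215  0.02 ] 421 247
top mirror_face 0.91 [ 0.452 -0.065  0.018] 351 203
top mirror_face 0.71 [ 0.587 -0.048  0.017] 342 143
top mirror_face 0.64 [ 0.355 -0.211  0.018] 418 246
top mirror_face 0.16 [ 0.517 -0.25   0.021] 434 172
top optic_base 0.79 [0.555 0.22  0.008] 224 160
top optic_base 0.56 [0.325 0.177 0.009] 243 262
top lens_grip 0.68 [ 0.519 -0.254  0.019] 436 171
```

View pics/scene0.png

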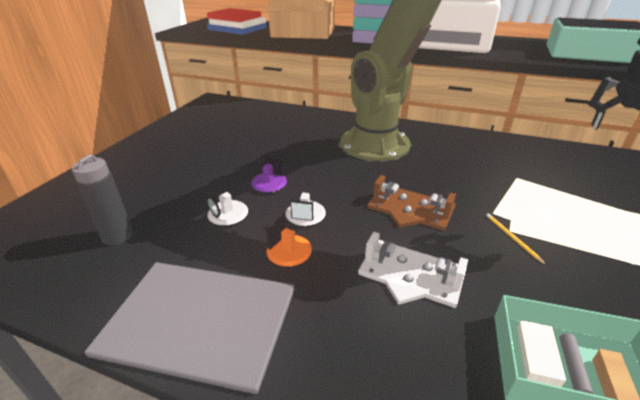

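View pics/top0.png

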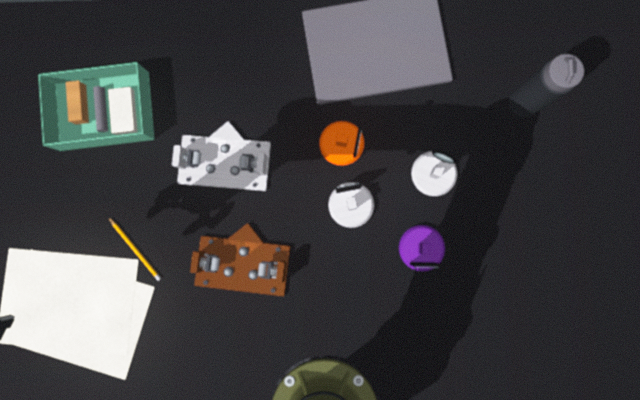

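```bash
python3 - <<'E'
import cv2
a=cv2.imread('pics/scene0.png')[150:310,200:470];b=cv2.imread('pics/top0.png')[110:300,190:470]
cv2.imwrite('pics/sc.png',cv2.resize(a,None,fx=2.9,fy=2.9));cv2.imwrite('pics/tc.png',cv2.resize(b,None,fx=2.8,fy=2.8))
E
```

```text
(no output)
```

View pics/sc.png

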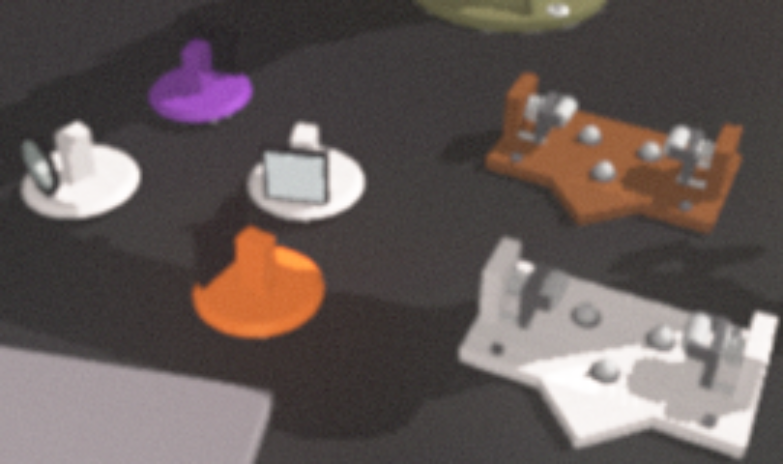

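View pics/tc.png

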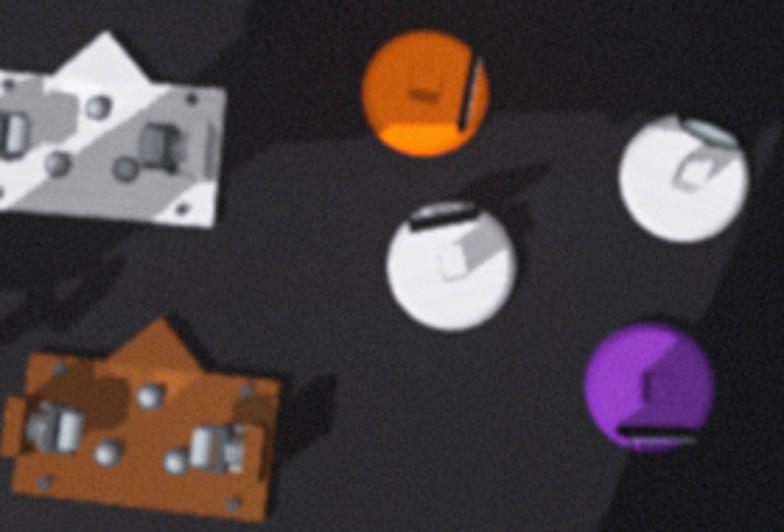

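Candidates for the mirror plate in the top view are white with a square black-framed mirror (351,203), orange (342,143), purple (421,247), and white with a round lens (434,172). I choose (351,203): the scene crop confirms it is white with a square mirror. The base is the light grey one at (224,160), not the brown one at (243,262).

```bash
cat > h.py <<'E'
import numpy as np,cv2
def cloud(d):
    z=d['z_map'];v,u=np.mgrid[:400,:640]
    P=np.stack([(u-d['cx'])/d['fx']*z,(v-d['cy'])/d['fy']*z,z],-1)
    return (P-d['t'])@d['R']   # R^T (p-t)
E
python3 - <<'E'
from h import *
from scipy.optimize import least_squares
from plant import robot,cut_out
for c in ['top','scene']:
    d=dict(np.load(c+'0.npz'));W=cloud(d);ok=d['z_map']>0
    f=d['frame'].astype(int)
    r=np.hypot(W[...,0]-.45,W[...,1]+.062)<.08
    Z=W[...,2]
    print(c,'bench',np.median(Z[ok&(np.hypot(W[...,0]-.45,W[...,1]+.062)<.12)&~r]))
    m=ok&r&(Z>.012)&(Z<.026);P=W[m]
    cn=cv2.findContours(m.astype('uint8'),0,1)[0]
    cn=max(cn,key=cv2.contourArea)[:,0]
    E=W[cn[:,1],cn[:,0]]
    s=least_squares(lambda p:np.hypot(E[:,0]-p[0],E[:,1]-p[1])-p[2],[.45,-.062,.05],loss='soft_l1',f_scale=.002)
    print('disc',s.x,np.median(P[:,2]))
    m=ok&r&(Z>.05);P=W[m];print('high n',len(P),P[:,2].max())
    g=P[np.hypot(*(P[:,:2]-s.x[:2]).T)<.022];print('stem',len(g),g.mean(0),g.max(0),g.min(0))
    g=P[np.hypot(*(P[:,:2]-s.x[:2]).T)>.026];print('mir',len(g),g.mean(0))
    if len(g)>5:
        mu=g[:,:2].mean(0);u,S,vt=np.linalg.svd(g[:,:2]-mu);print('mir line dir',vt[0],'normal yaw',np.degrees(np.arctan2(vt[1,1],vt[1,0])), 'ctr yaw',np.degrees(np.arctan2(*(mu-s.x[:2])[::-1])))
    # base
    r=np.hypot(W[...,0]-.56,W[...,1]-.22)<.135
    m=ok&r&(Z>.005)
    import sys
    hs,e=np.histogram(Z[m],bins=np.arange(.004,.08,.003));print('base z hist',list(zip(np.round(e,3).tolist(),hs.tolist())))
E
```

```text
top bench 0.0017285925137444126
disc [ 0.44667215 -0.06399694  0.04706472] 0.019996494531388676
high n 228 0.07525838306723912
stem 103 [ 0.44884191 -0.06354176  0.06586283] [ 0.4617528  -0.05430706  0.07029739] [ 0.43650052 -0.07318802  0.05117698]
mir 125 [ 0.48170454 -0.05744828  0.06907638]
mir line dir [-0.17625347  0.98434481] normal yaw 10.151610519594707 ctr yaw 10.588181436735836
base z hist [(0.004, 279), (0.007, 87), (0.01, 1061), (0.013, 1986), (0.016, 497), (0.019, 81), (0.022, 77), (0.025, 46), (0.028, 16), (0.031, 16), (0.034, 19), (0.037, 28), (0.04, 33), (0.043, 48), (0.046, 86), (0.049, 227), (0.052, 157), (0.055, 31), (0.058, 88), (0.061, 154), (0.064, 32), (0.067, 0), (0.07, 0), (0.073, 0), (0.076, 0)]
scene bench -0.001976017119285626
disc [ 0.45647793 -0.06401064  0.0442404 ] 0.01642109784628786
high n 256 0.07051757284669972
stem 65 [ 0.45726173 -0.06326334  0.06119466] [ 0.46831578 -0.0552713   0.06570992] [ 0.44319034 -0.07362206  0.05124434]
mir 191 [ 0.49013784 -0.05814804  0.06182249]
mir line dir [-0.18110204  0.98346431] normal yaw 10.433957165604415 ctr yaw 9.880181523001893
base z hist [(0.004, 69), (0.007, 1495), (0.01, 1471), (0.013, 97), (0.016, 115), (0.019, 75), (0.022, 37), (0.025, 33), (0.028, 36), (0.031, 35), (0.034, 55), (0.037, 65), (0.04, 80), (0.043, 116), (0.046, 256), (0.049, 72), (0.052, 20), (0.055, 120), (0.058, 106), (0.061, 0), (0.064, 0), (0.067, 0), (0.07, 0), (0.073, 0), (0.076, 0)]
```

```bash
python3 - <<'E'
from h import *
from plant import robot,imaging
from scipy.spatial.transform import Rotation as Ro
d=dict(np.load('top0.npz'));W=cloud(d);Z=W[...,2];ok=d['z_map']>0
for nm,a,b in [('slab',.009,.02)]:
    m=(ok&(np.abs(W[...,0]-.56)<.12)&(np.abs(W[...,1]-.22)<.14)&(Z>a)&(Z<b)).astype('uint8')
    m=cv2.morphologyEx(m,cv2.MORPH_OPEN,np.ones((3,3)));P=W[m>0][:,:2].astype('f4');print(len(P),cv2.minAreaRect(P*1000))
s=robot.state();R=Ro.from_rotvec(s['ee_rot']).as_matrix();print(R.round(3))
w=imaging.camera('wrist');T=w['tool_from_camera'];print(np.round(T,3),w['fx'],w['cx'])
cv2.imwrite('pics/w0.png',w['frame'])
def tgt(p,yaw):
    for k in(0,180):
        y=np.radians(yaw+k);x=np.array([np.cos(y),np.sin(y),0]);z=np.array([0,0,-1.]);Rt=np.c_[x,np.cross(z,x),z]
        dl=R.T@(np.array(p)-s['tool_pos']);rv=Ro.from_matrix(R.T@Rt).as_rotvec()
        print(yaw,k,'shift cm',np.round(dl*100,2),'turn',rv.round(3), 'cam at tool yaw', (Rt@T[:3,3]).round(3))
tgt([.45,.2,.40],-5);tgt([.45,-.0635,.35],10)
E
```

```text
3513 ((567.0509643554688, 219.71878051757812), (201.20375061035156, 146.24595642089844), 84.30419158935547)
[[-0.904  0.429 -0.   ]
 [ 0.429  0.904 -0.   ]
 [ 0.    -0.    -1.   ]]
[[ 0.    -0.955 -0.297  0.076]
 [ 1.     0.    -0.001  0.   ]
 [ 0.001 -0.297  0.955  0.031]
 [ 0.     0.     0.     1.   ]] 298.22700893612114 324.7242933117242
-5 0 shift cm [-32.09 -25.15   0.47] turn [-0.     0.     2.786] cam at tool yaw [ 0.076 -0.007 -0.031]
-5 180 shift cm [-32.09 -25.15   0.47] turn [-0.    -0.    -0.356] cam at tool yaw [-0.076  0.007 -0.031]
10 0 shift cm [-43.38 -48.95   5.47] turn [-0.     0.     2.524] cam at tool yaw [ 0.075  0.013 -0.031]
10 180 shift cm [-43.38 -48.95   5.47] turn [-0.    -0.    -0.617] cam at tool yaw [-0.075 -0.013 -0.031]
```

```bash
sed -n 1,5p h.py
```

```text
import numpy as np,cv2
def cloud(d):
    z=d['z_map'];v,u=np.mgrid[:400,:640]
    P=np.stack([(u-d['cx'])/d['fx']*z,(v-d['cy'])/d['fy']*z,z],-1)
    return (P-d['t'])@d['R']   # R^T (p-t)
```

View pics/w0.png

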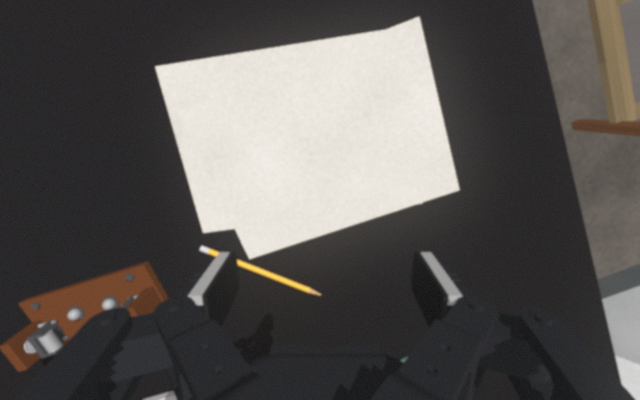

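```bash
python3 -m crank '[[[-4.1,-2,0,0],[-4.1,-2,0,0],[-4.1,-2,0,0],[-4.1,-2,0,0],[-4.1,-2,0,0],[-4.1,-2,0,0],[-4.1,-2,0,0],[-4.1,-2,0,0],[-4.1,-2,0,0],[-4.1,-2,0,0],[0,0,0,-0.178],[0,0,0,-0.178]]]'; cat >> h.py <<'E'
from scipy.spatial.transform import Rotation as Ro
def wrist(name):
    from plant import robot,imaging
    s=robot.state();w=imaging.camera('wrist')
    T=np.eye(4);T[:3,:3]=Ro.from_rotvec(s['ee_rot']).as_matrix();T[:3,3]=s['tool_pos']
    M=T@w['tool_from_camera'];w['R']=M[:3,:3].T;w['t']=-M[:3,:3].T@M[:3,3]
    cv2.imwrite(f'pics/{name}.png',w['frame']);np.savez(name+'.npz',**w)
    print('t',s['t'],s['tool_pos'].round(4),np.degrees(np.arctan2(T[1,0],T[0,0])).round(2),'tilt',T[2,2].round(4),'F',np.round(s['wrist_force'],2),'w',round(s['width'],4))
    return w
E
python3 - <<'E'
from h import *
w=wrist('w1')
from plant import boxes_of
for b in boxes_of('optic_base','wrist'):print(b)
E
```

```text
t: 2.05
tool_pos: [0.553, 0.2076, 0.4046]
ee_rot: [0.13, 3.139, -0.0]
wrist_force: [0.1, -0.1, 0.8]
width: 0.0855
t 2.05 [0.553  0.2076 0.4046] 175.27 tilt -1.0 F [ 0.14 -0.12  0.85] w 0.0855
{'at': [0.3803, 0.1756, 0.0132], 'conf': 0.84}
{'at': [0.5505, 0.2197, 0.0114], 'conf': 0.63}
```

View pics/w1.png

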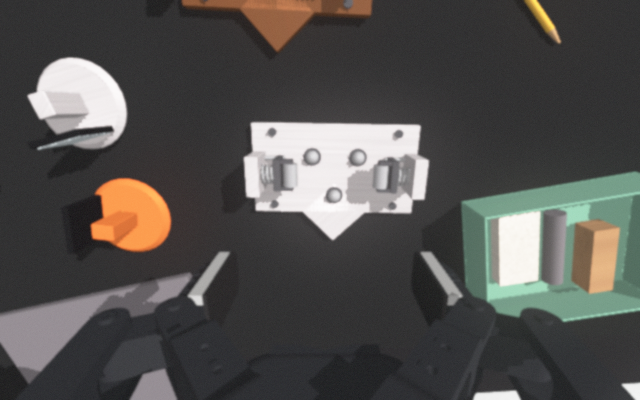

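```bash
python3 - <<'E'
from h import *
d=dict(np.load('w1.npz'));W=cloud(d);Z=W[...,2]
R,t=d['R'],d['t'];C=-R.T@t
def hit(u,v,z):
    r=R.T@np.array([(u-d['cx'])/d['fx'],(v-d['cy'])/d['fy'],1]);return C+r*(z-C[2])/r[2]
g=cv2.cvtColor(d['frame'],cv2.COLOR_BGR2GRAY)
cv2.imwrite('pics/w1c.png',cv2.resize(d['frame'][110:250,230:440],None,fx=3.8,fy=3.8,interpolation=cv2.INTER_CUBIC))
sl=(np.abs(W[...,0]-.56)<.12)&(np.abs(W[...,1]-.22)<.14)&(Z>.008)&(Z<.02)
print('slab z',np.median(Z[sl]),'bench',np.median(Z[(Z<.006)&(np.abs(W[...,0]-.5)<.2)&(np.abs(W[...,1]-.2)<.2)]))
P=[]
for u,v in[(312,157),(358,157),(334,195)]:
    print('maxZ',Z[v-7:v+8,u-7:u+8].max())
m=sl.astype('uint8');m=cv2.morphologyEx(m,cv2.MORPH_CLOSE,np.ones((5,5)))
Q=W[sl&(d['z_map']>0)][:,:2].astype('f4')
print(cv2.minAreaRect(Q*1000))
c=cv2.HoughCircles(cv2.resize(g[110:250,230:440],None,fx=4,fy=4,interpolation=cv2.INTER_CUBIC),cv2.HOUGH_GRADIENT,1.5,100,param1=120,param2=20,minRadius=24,maxRadius=42)
for x in c[0]:
    u,v=x[0]/4+230-.375,x[1]/4+110-.375;print(u.round(1),v.round(1),x[2]/4,hit(u,v,.018).round(4))
E
```

```text
slab z 0.011594155116443452 bench -0.00044181283432273994
maxZ 0.3734419441542831
maxZ 0.3734419441542831
maxZ 0.3734419441542831
((571.697998046875, 217.32467651367188), (200.117919921875, 148.69322204589844), 84.32132720947266)
311.6 156.3 8.55 [0.533  0.1936 0.018 ]
333.3 195.3 8.5875 [0.5837 0.2159 0.018 ]
356.9 157.8 8.925 [0.5393 0.2476 0.018 ]
401.6 202.4 10.275 [0.6    0.3005 0.018 ]
420.7 164.2 8.175 [0.5533 0.3237 0.018 ]
242.6 146.2 9.45 [0.5144 0.1134 0.018 ]
252.3 190.4 7.35 [0.5692 0.1165 0.018 ]
381.3 167.9 8.2125 [0.554  0.2763 0.018 ]
279.3 161.9 7.2375 [0.5366 0.1543 0.018 ]
410.6 137.9 9.45 [0.5211 0.3115 0.018 ]
365.9 218.9 6.9375 [0.6184 0.2551 0.018 ]
260.6 220.4 10.275 [0.6094 0.1209 0.018 ]
269.6 130.4 6.3375 [0.4989 0.1477 0.018 ]
```

View pics/w1c.png

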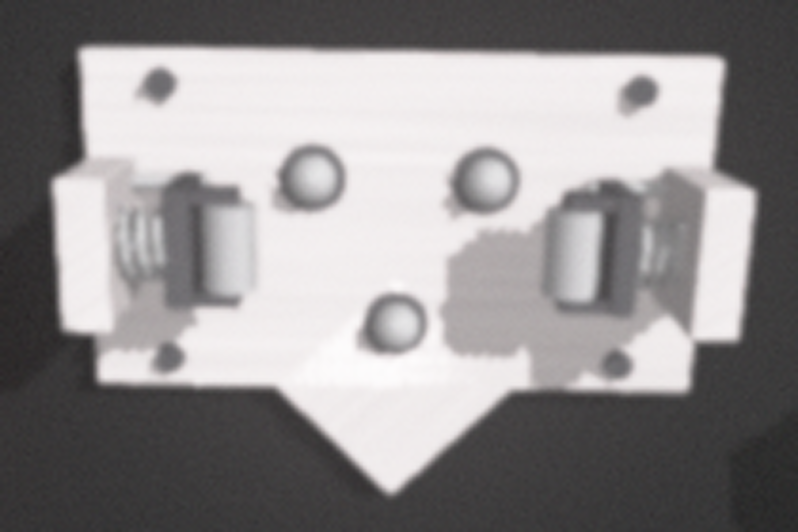

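```bash
python3 -m crank '[[[1.1,-4,1,0],[1.1,-4,1,0],[1.1,-4,1,0],[1.1,-4,1,0],[1.1,-4,1,0],[1.1,-4,1,0],[1.1,-4,1,0],[0,0,0,-0.13],[0,0,0,-0.13]]]' 5.5
python3 - <<'E'
from h import *
w=wrist('w2')
from plant import boxes_of
for l in('mirror_grip','mirror_face'):
  for b in boxes_of(l,'wrist'):print(l,b)
E
```

```text
t: 3.28
tool_pos: [0.4514, -0.0644, 0.3348]
ee_rot: [-0.269, 3.13, -0.0]
wrist_force: [0.1, -0.0, 0.5]
width: 0.0547
t 3.275 [ 0.4514 -0.0644  0.3348] -170.18 tilt -1.0 F [ 0.14 -0.04  0.51] w 0.0547
mirror_grip {'at': [0.3535, -0.2107, 0.0198], 'conf': 0.77}
mirror_grip {'at': [0.4509, -0.0639, 0.022], 'conf': 0.73}
mirror_grip {'at': [0.5827, -0.0521, 0.0233], 'conf': 0.71}
mirror_face {'at': [0.3518, -0.2097, 0.0209], 'conf': 0.62}
mirror_face {'at': [0.5798, -0.0476, 0.0194], 'conf': 0.56}
```

View pics/w2.png

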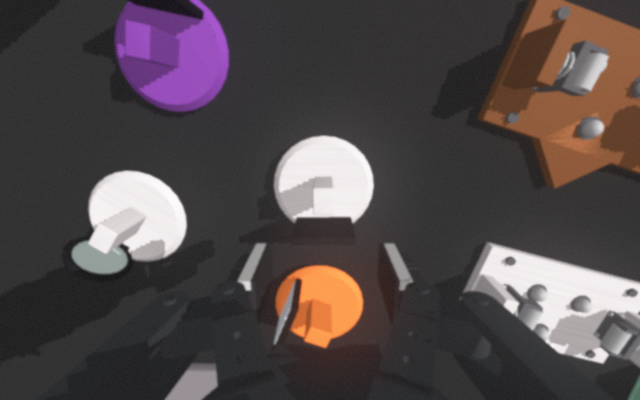

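White disc at (324,180), with its stem at (323,195) and the mirror's dark back at (324,228). The orange one is at (320,305) and the lens plate at (135,215).

```bash
python3 - <<'E'
from h import *
from scipy.optimize import least_squares
d=dict(np.load('w2.npz'));W=cloud(d);Z=W[...,2];ok=d['z_map']>0
r=(np.hypot(W[...,0]-.45,W[...,1]+.064)<.075)&ok
P=W[r&(Z>.06)&(Z<.075)];print(len(P),P.mean(0))
print('discz',np.median(Z[r&(Z>.012)&(Z<.026)]))
Q=P[np.hypot(P[:,0]-.45,P[:,1]+.064)<.022];print('stem',len(Q),Q.mean(0),Q.min(0),Q.max(0),cv2.minAreaRect((Q[:,:2]*1000).astype('f4')))
Q=P[np.hypot(P[:,0]-.45,P[:,1]+.064)>.026];mu=Q.mean(0);print('mir',len(Q),mu,cv2.minAreaRect((Q[:,:2]*1000).astype('f4')))
m=(r&(Z>.012)&(Z<.024)).astype('uint8');cn=max(cv2.findContours(m,0,1)[0],key=cv2.contourArea)[:,0]
E=W[cn[:,1],cn[:,0]];E=E[E[:,0]<.45]
s=least_squares(lambda p:np.hypot(E[:,0]-p[0],E[:,1]-p[1])-.05,[.45,-.062],loss='soft_l1',f_scale=.002);print('disc',s.x)
print('yaw mir',np.degrees(np.arctan2(*(mu[:2]-s.x)[::-1])))
E
```

```text
1373 [ 0.4700836  -0.06254656  0.06657163]
discz 0.01827225913405628
stem 593 [ 0.45158942 -0.06579175  0.06426665] [ 0.4393232  -0.07634709  0.06054435] [ 0.46506356 -0.05522525  0.06635099] ((452.255859375, -65.93942260742188), (24.07170867919922, 17.78419303894043), 10.28686237335205)
mir 780 [ 0.48414392 -0.06007939  0.068324  ] ((485.1661682128906, -60.01314926147461), (7.449415683746338, 55.679386138916016), 9.956500053405762)
disc [ 0.45341162 -0.06589773]
yaw mir 10.720543932218899
```

```bash
python3 -m crank '[[[-0.08,-0.16,3,0],[0,0,3,0],[0,0,3,0],[0,0,2.8,0],[0,0,1.5,0],[0,0,0,0]]]'; python3 -m crank '[[[0,0,0,0],[0,0,0,0],[0,0,0,0],[0,0,0,0],[0,0,0,0]]]' 0.5 60; python3 - <<'E'
from h import *
wrist('w3')
E
```

```text
t: 4.18
tool_pos: [0.4525, -0.0651, 0.2009]
ee_rot: [0.266, -3.128, -0.0]
wrist_force: [0.8, 0.7, 0.1]
width: 0.055
t: 4.8
tool_pos: [0.4529, -0.0654, 0.2025]
ee_rot: [-0.271, 3.128, -0.001]
wrist_force: [-0.5, 0.1, 5.8]
width: 0.0174
t 4.8 [ 0.4529 -0.0654  0.2025] -170.11 tilt -1.0 F [-0.52  0.06  5.83] w 0.0174
```

View pics/w3.png

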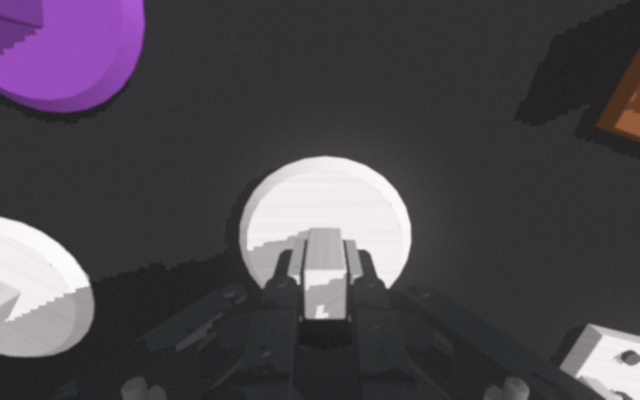

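```bash
python3 -m crank '[[[0,0,-3,0],[0,0,-4,0],[0,0,-4,0],[-2.1,3.75,0,0],[-2.1,3.75,0,0],[-2.1,3.75,0,0],[-2.1,3.75,0,0],[-2.1,3.75,0,0],[-2.1,3.75,0,0],[-2.1,3.75,0,0],[0,0,0,0.137],[0,0,0,0.137]]]'; python3 -m crank '[[[0,0,0,0],[0,0,0,0]]]'; python3 - <<'E'
from h import *
wrist('w4')
from plant import imaging
for c in('scene','top'):
    d=imaging.camera(c);np.savez(c+'4.npz',**d)
a=np.load('scene4.npz')['frame'][150:320,300:520];cv2.imwrite('pics/s4.png',cv2.resize(a,None,fx=3,fy=3))
E
```

```text
t: 6.35
tool_pos: [0.5518, 0.2189, 0.3109]
ee_rot: [-0.164, -3.136, 0.001]
wrist_force: [-0.1, -0.6, -4.0]
width: 0.0169
t: 6.6
tool_pos: [0.552, 0.2183, 0.3115]
ee_rot: [-0.154, -3.137, 0.001]
wrist_force: [-0.3, -0.3, -3.3]
width: 0.0176
t 6.6 [0.552  0.2183 0.3115] 174.38 tilt -1.0 F [-0.27 -0.34 -3.32] w 0.0176
```

View pics/w4.png

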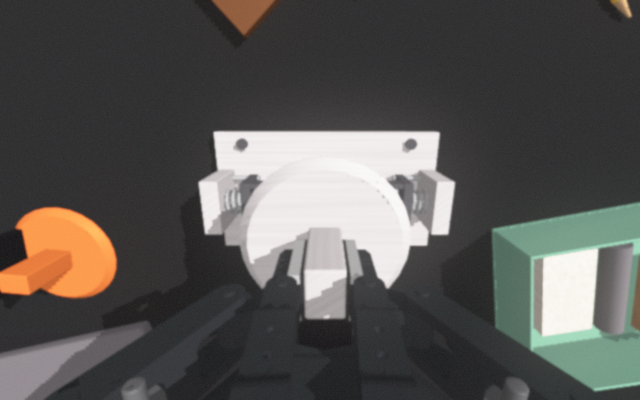

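View pics/s4.png

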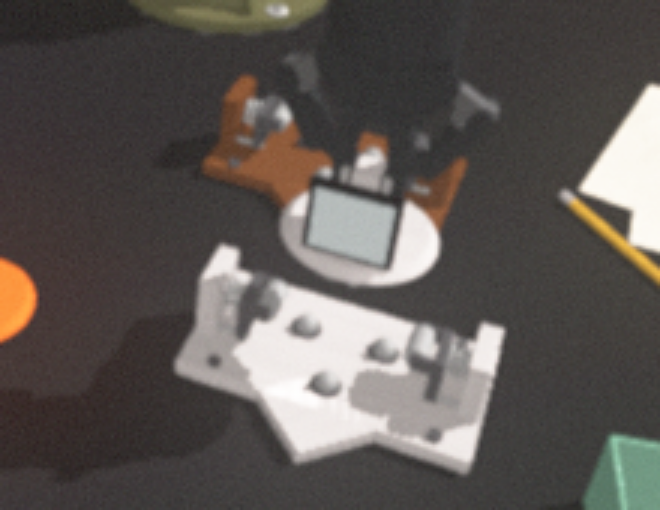

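Aligned: the slab edge runs level in the wrist view (215,132)-(438,131), the disc is centred at about 326 between the rollers, and the mirror faces the nose in the scene view. Descending.

```bash
python3 -m crank '[[[0,0.05,2,0],[0,0,2,0],[0,0,1.5,0],[0,0,1,0],[0,0,0,0]]]'; python3 -m crank '[[[0,0,0.2,0],[0,0,0.2,0],[0,0,0.2,0],[0,0,0,0]]]'; python3 - <<'E'
from h import *
wrist('w5')
E
```

```text
t: 7.38
tool_pos: [0.5522, 0.2189, 0.2461]
ee_rot: [-0.158, -3.137, 0.001]
wrist_force: [-0.3, -0.7, -3.6]
width: 0.0171
t: 7.88
tool_pos: [0.5525, 0.2193, 0.2415]
ee_rot: [0.158, 3.136, 0.001]
wrist_force: [-0.8, 0.5, 4.2]
width: 0.0171
t 7.875 [0.5525 0.2193 0.2415] 174.23 tilt -1.0 F [-0.81  0.47  4.15] w 0.0171
```

View pics/w5.png

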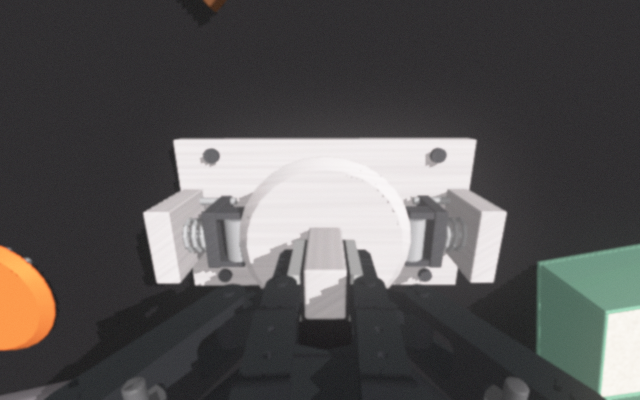

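```bash
python3 -m crank '[[[0,0,0.2,0],[0,0,0.2,0],[0,0,0.2,0],[0,0,0,0]]]';python3 -m crank '[[[0,0,0.2,0],[0,0,0.2,0],[0,0,0.1,0],[0,0,0,0]]]'; python3 -m crank '[[[0,0,0.2,0],[0,0,0.2,0],[0,0,0.1,0],[0,0,0,0]]]'
```

```text
t: 8.43
tool_pos: [0.5525, 0.2188, 0.2342]
ee_rot: [0.159, 3.137, -0.0]
wrist_force: [0.9, 0.5, -2.2]
width: 0.0173
t: 8.93
tool_pos: [0.5523, 0.2188, 0.2291]
ee_rot: [-0.159, -3.137, 0.001]
wrist_force: [3.1, 0.1, -8.4]
width: 0.0174
t: 9.43
tool_pos: [0.5521, 0.219, 0.2246]
ee_rot: [-0.158, -3.137, 0.0]
wrist_force: [1.8, -0.8, -8.8]
width: 0.0171
```

```bash
python3 -m crank '[[[0,0,0.1,0],[0,0,0.1,0],[0,0,0,0],[0,0,0,0]]]'; python3 - <<'E'
from h import *
wrist('w6')
E
```

```text
t: 9.93
tool_pos: [0.5522, 0.2192, 0.2239]
ee_rot: [0.158, 3.137, 0.001]
wrist_force: [-0.4, -1.0, 5.0]
width: 0.017
t 9.925 [0.5522 0.2192 0.2239] 174.23 tilt -1.0 F [-0.42 -1.    5.04] w 0.017
```

View pics/w6.png

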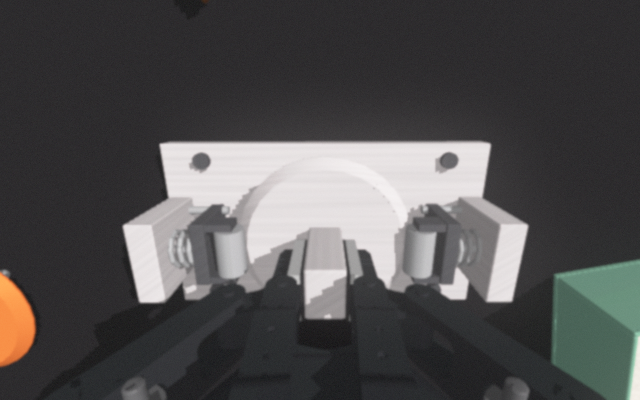

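Home: the rollers at (230,250) and (420,250) sit over the rim, and the force has reversed to 5 N pushing up. Releasing and retreating.

```bash
python3 -m crank '[[[0,0,0,0],[0,0,0,0],[0,0,0,0]]]' 3.4; python3 -m crank '[[[0,0,-1,0],[0,0,-2,0],[0,0,-3,0],[0,0,-3,0],[0,0,-3,0],[0,0,-3,0],[0,0,0,0],[0,0,0,0]]]'; python3 - <<'E'
from h import *
from plant import imaging
w=wrist('w7');W=cloud(w);Z=W[...,2];ok=w['z_map']>0
r=ok&(np.hypot(W[...,0]-.552,W[...,1]-.219)<.06)
Q=W[r&(np.hypot(W[...,0]-.552,W[...,1]-.219)<.02)&(Z>.075)&(Z<.1)];print('stem',Q.mean(0),cv2.minAreaRect((Q[:,:2]*1000).astype('f4')))
M=W[r&(np.hypot(W[...,0]-.552,W[...,1]-.219)>.026)&(Z>.08)&(Z<.1)];print('mir',len(M),M.mean(0),cv2.minAreaRect((M[:,:2]*1000).astype('f4')))
D=W[r&(Z>.033)&(Z<.048)];A=np.c_[D[:,:2]-[.552,.219],np.ones(len(D))];print('disc plane',np.linalg.lstsq(A,D[:,2],rcond=None)[0])
d=imaging.camera('scene');cv2.imwrite('pics/s7.png',cv2.resize(d['frame'][150:320,200:520],None,fx=2.4,fy=2.4))
E
```

```text
t: 10.35
tool_pos: [0.5522, 0.2191, 0.2227]
ee_rot: [0.158, 3.138, 0.0]
wrist_force: [0.3, 0.7, -0.2]
width: 0.0339
t: 11.35
tool_pos: [0.552, 0.2189, 0.3725]
ee_rot: [-0.158, -3.137, 0.0]
wrist_force: [-0.8, 0.0, -0.7]
width: 0.0337
t 11.35 [0.552  0.2189 0.3725] 174.22 tilt -1.0 F [-0.84  0.02 -0.71] w 0.0337
stem [0.55037572 0.21906215 0.08530714] ((551.5055541992188, 219.189453125), (17.893718719482422, 24.153310775756836), 84.04419708251953)
mir 707 [0.583625   0.21593421 0.0892535 ] ((584.8623657226562, 215.88438415527344), (55.46989440917969, 7.799529075622559), 84.31237030029297)
disc plane [ 0.02319992 -0.00272752  0.04007485]
```

View pics/w7.png

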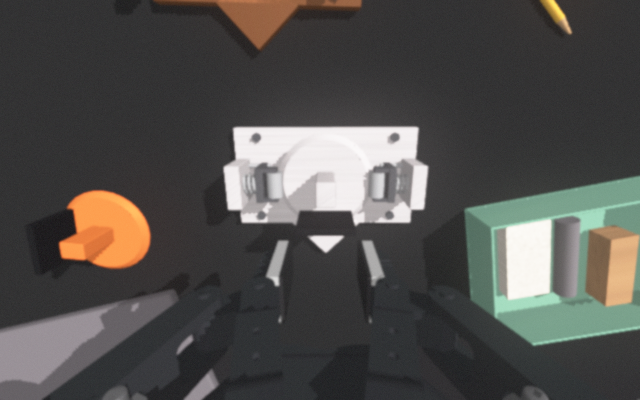

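View pics/s7.png

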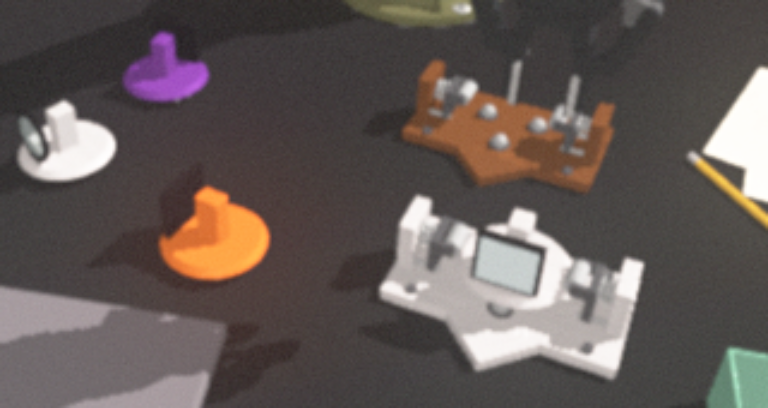

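```bash
python3 - <<'E'
from h import *
from plant import imaging
d=imaging.camera('scene');np.savez('s8.npz',**d);cv2.imwrite('pics/s8.png',cv2.resize(d['frame'][225:310,355:475],None,fx=6.5,fy=6.5,interpolation=cv2.INTER_CUBIC))
W=cloud(d);print('elev: cam',-d['R'].T@d['t'])
def px(p):
    c=d['R']@np.array(p)+d['t'];return (d['fx']*c[0]/c[2]+d['cx']-355)*6.5,(d['fy']*c[1]/c[2]+d['cy']-225)*6.5
x=np.array([np.cos(-.1),np.sin(-.1),0])
b=np.array([.552,.219,0])
for r,z in((.032,.018),(.05,.021),(.05,.040),(.05,.031)):print(r,z,np.round(px(b+r*x+[0,0,z])))
m=(np.hypot(W[...,0]-.552,W[...,1]-.219)<.06)&(W[...,2]>.03)&(W[...,2]<.045)
D=W[m];print(len(D),np.linalg.lstsq(np.c_[D[:,:2]-[.552,.219],np.ones(len(D))],D[:,2],rcond=None)[0])
E
```

```text
elev: cam [1.15389441 0.2449959  0.59206488]
0.032 0.018 [349. 325.]
0.05 0.021 [334. 357.]
0.05 0.04 [342. 314.]
0.05 0.031 [338. 334.]
716 [-0.02890674  0.00120333  0.03815036]
```

View pics/s8.png

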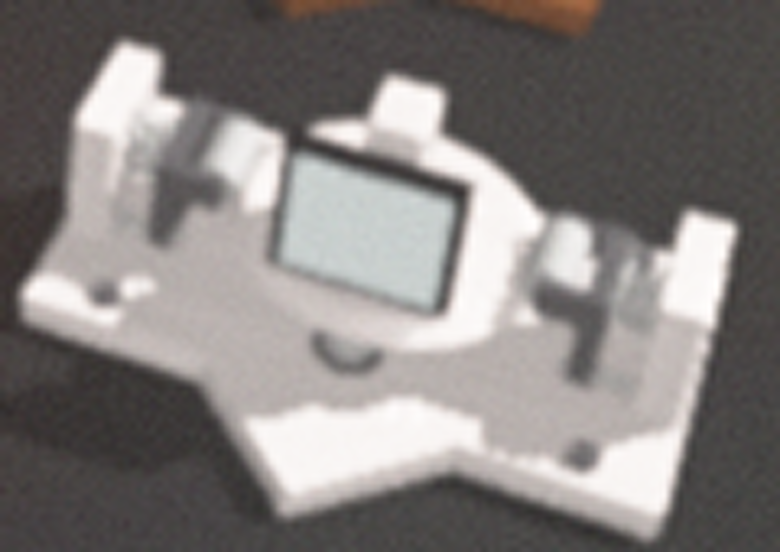

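```bash
python3 -c "
from plant import robot
s=robot.state();print(s['t'],s['wrist_force']);print(robot.sign_off())"
```

```text
11.5 [0.1272765  0.67075738 0.16174859]
the job is handed in; nothing more can be done
None
```

I gripped the white plate with the square mirror by its stem and carried it to the light-grey base. I pressed it down through the rollers, let go, and retreated 15 cm. The job was handed in at 11.5 s; no verdict is reported.

**Snap:** the rollers met the plate at the expected height. The wrist force then reversed from pushing up to pulling down, and finally pushed up again at home.

**Last checks (wrist camera):**

| Check | Measured | Limit |
|---|---|---|
| Plate rise from bench to base | 21 mm at stem top and mirror top (grip point at about 67 mm) | grip point 63–71 mm |
| Stem centre from base centre | about 1 mm | 10 mm |
| Yaw against base | within about 1°, mirror towards the nose | 10° |

- **Lens plate:** it looked undisturbed in the final scene view, but I did not measure it again.
- **Tilt reading that disagreed:** plane fits to the disc gave slopes of about +0.02 rad (wrist) and −0.03 rad (scene). The signs are opposite, so I took them as depth noise; both are under the 0.08 rad limit, and stem and mirror rose equally.
- **Nose ball:** it is still partly visible under the disc's front edge in the scene view. I put that down to the gap left by the rods and an 8 mm offset of that camera, because the heights say the plate is home.

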